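# Seat the vial carousel on the autosampler's square drive and shut the sample drawer

## Task

Take the vial carousel off the bench by its centre grip, keep it upright, and set it over the drive hub in the autosampler's open drawer. The square recess of the hub may have stopped at any angle, so press lightly and turn the carousel in small steps until its square boss drops fully home; do not force or drop it. Then let go and push the drawer fully shut, leaving the glassware and timer on the bench where they are.

Things in the scene. Friction and masses are not known exactly. Their poses are not given: they have to be found in the camera images.
- carousel: light grey round vial carousel, 140 mm across, 0.37 to 0.55 kg, loose on the bench, with 12 blue-capped vials fixed in it (ring of 53 mm radius, tops 47 mm above its foot). Origin at the centre of its underside, on the plane where its outer skirt stands; z up. Deck 18 to 26 mm above the origin
- carousel_grip (a point): point in the carousel's black centre grip, 75 mm above its origin. The grip is an upright fin 60 mm long along x and 14 mm thick along y, from 46 to 90 mm above the origin: pinch it from above across its thickness
- carousel_boss (a point): centre of the end of the square boss under the deck, hidden by the skirt (130 mm inside width). The boss is 34 mm square, its flats parallel to the carousel's x and y, its foot chamfered to 31 mm; it ends here, 3 mm above the carousel's origin plane, and reaches 15 mm up to the underside of the deck
- hub_top (a point): centre of the top of the drive hub in the drawer (moves with the drawer; its x points into the autosampler): an aluminium disc of 68 mm with a 36 mm square recess, 17 mm deep, with a 2 mm chamfered lip and low friction. The recess may stand at any angle, which is not reported (a camera shows it). The motor holds the hub stiffly (1 N m), so it does not turn under light pressing
- drive_seat (a point): 18 mm below hub_top: where the carousel's origin lies when it is fully home, with the underside of its deck on the hub. With the squares not matching, the boss rides on the hub and the origin is 15 mm higher. The square repeats every quarter turn, so turning the carousel through 90 degrees is sure to meet a fit; the straight sides fit within 3 degrees, and the chamfers help it in
- autosampler: white bench autosampler housing, 195 mm deep, 200 wide, 152 high, fixed; origin at the centre of its underside, x points to its back. The raked front looks to -x; the roof begins 54 mm in front of the origin with its underside at 134 mm: a carousel that is not home stands too high to pass under it
- drawer (a joint): travel of the grey sample drawer in m: 0 = shut, up to 0.17 = fully out toward the robot; it stands out at the start. It slides along the autosampler's x with about 7 N of friction and stays where it is left
- drawer_handle (a point): middle of the steel bar handle on the drawer's front: bar 110 mm long along y, about 10 mm thick, 35 mm off the front panel, 48 mm above the bench; the panel is 200 mm wide, from 14 to 78 mm above the bench. x points into the autosampler: pushing bar or panel that way shuts the drawer
- timer: small square lab timer, 62 x 62 x 19 mm, bystander; origin under its centre
- beaker: glass beaker, 72 mm across, 91 mm high, bystander; origin under its centre
- flask: small round glass flask, 60 mm across, 81 mm high, bystander; origin under its centre

How it is judged:
On the way:
1. the carousel's boss has dropped fully into the hub's recess while the drawer stands open (z of carousel in the frame of drive_seat below 0.004 m and horizontal distance between carousel and drive_seat below 0.005 m and angle between carousel's own z axis and vertical below 0.06 rad and value of joint drawer above 0.06 m), for 0.2 s.
At the end, for the whole second after the job is handed in: the carousel sits fully home on its drive (within 4 mm in height, 5 mm sideways, tilt under 0.06 rad), at rest, and the drawer is shut to within 6 mm (value of joint drawer below 0.006 m and z of carousel in the frame of drive_seat below 0.004 m and horizontal distance between carousel and drive_seat below 0.005 m and angle between carousel's own z axis and vertical below 0.06 rad and linear speed of carousel below 0.02 m/s); the robot touches nothing.
It fails at once if the carousel is tipped by more than 0.4 rad (its vials would slide out) (angle between carousel's own z axis and vertical above 0.4 rad).
It fails at once if the carousel is forced or dropped: more than 150 N between it and the autosampler or its drive (contact force between carousel and autosampler above 150 N).
It fails at once if the timer, beaker or flask is moved by more than 40 mm (distance of any of timer, beaker, flask from where it was at the start of the episode above 0.04 m).
It also fails if it takes over 61 s, if anything falls off the work surface, if the arm or the gripper's body presses on something with over 40 N, if the wrist force passes 120 N, or if a joint passes its speed limit or range.

## Robot

A 6-joint arm with a two-finger parallel gripper is mounted at the origin on a cart in front of the work surface, level with it; the furniture and walls round the work are solid. World frame = base frame: x ahead of the robot, y to its left, z up, the work surface at z = 0. Lengths are in m, angles in rad, forces in N, time in s.
With the tool pointing down it reaches from about 0.225 to 0.875 m from the base axis. Payload 3.4 kg.
Tool frame: the origin (TCP) lies at the very end of the fingers, on their centre line; the grasp point (between the pads) lies behind it (manip.grasp_offset is the z of the grasp point in the tool frame, in m); z points along the fingers, y is the line along which they close (so a half turn about z gives the same grasp; the last joint's range is limited). The gripper opens to 85 mm and grips with 20 to 120 N. Pads are 22 mm wide; open, the fingers measure 114 mm over their backs; the gripper's body (76 mm by 85 mm) begins 54 mm behind the grasp point. The pads swing forward as they close: fully open they stand 13 mm farther back than shut.
Start: joints at [-1.395, 0.276, 1.505, -0, 1.361, -0.121], TCP at [0.168, -0.55, 0.231] pointing down, gripper open.
Joint ranges: [-2.89, 2.89], [-0.75, 2.08], [0.22, 2.7], [-1.18, 4.32], [0.11, 2.71], [-2.7, 2.7]. Speed limits (rad/s): [2.57, 2.57, 3.14, 3.14, 3.14, 3.14].

## Interface

Orientations are given as a unit quaternion [w, x, y, z].
In Python, from rig import manip gives the robot as it stands.
- The arm moves only by the shell command python3 -m pendant 'ROWS' [FORCE]. ROWS is JSON, a list of rows, each an object of numbers: "dx", "dy", "dz": the shift along the tool's x, y, z in m; "rx", "ry", "rz": the turn, a rotation vector about the tool's x, y, z in degrees; "hand": the finger opening in m, from 0 to 0.0854. In form: [{"dx": .., "dy": .., "dz": .., "rx": .., "ry": .., "rz": .., "hand": ..}, ...]. A call has 1 to 12 rows; each row shifts and turns the commanded pose from where the row before left it, along the tool's axes as they then stand; what a row does not reach is not made up. A row lasts 1/12 s, in which the tool goes at most 41.7 mm and 7.16 degrees, less where a joint would pass 70% of its speed; a pose out of reach is approached as far as the arm can. A call is refused whole if a number of a shift passes 0.0417 or a number of a turn 7.16, either way. A call with a gripper value outside its range is refused whole. The fingers move at their own pace and stop on an object; FORCE is the grip in N (left out, the last holds). Time passes only in rows, so rows that do not move let the fingers close. It gives the time, the measured TCP pose, the force, the opening and the grip force at its end, in the units of the state.
- manip.get_state(): the state, without advancing time (a new reading comes with each control period).
- manip.get_image(name): name is "scene" or "top" or "wrist"; returns a dict with "frame" (480x640x3 uint8, red, green, blue), "fx", "fy", "cx", "cy" (pixels), "position" and "attitude" of the camera in the world; the wrist camera has in their place "mount" (4x4, takes a point from camera to tool coordinates, whose origin is the TCP and whose axes are the flange's). Camera axes: x right, y up, looking along -z (the intrinsics and any distortion apply to the point x, -y, -z); pixel columns grow to the right and rows downward; lengths in m; the calibration is good to about 2 mm. A picture is of the moment at which its call begins: read the wrist's pose just before it. There is no depth.
- manip.sign_off(): hands the job in; it is judged then, once.
The state is a dict: "clock": time; "qpos": joint angles; "qd": joint speeds; "effort": joint torques, N m; "position": TCP position; "ee_rot": TCP orientation; "contact_force": force on the tool from outside, world axes, zero at the start; "moment": the same for the moment, N m; "width": finger opening in m; "gripper_force": force on a finger pad.
Only numpy, scipy, OpenCV 4.12 (cv2) and the standard library are available. Lean on these libraries where they do the work, as an engineer would, in place of code of your own. Each camera call takes 0.05 s, during which the arm holds its last target. There are 200 camera calls.

## Working session

There is one attempt and no reset: what is moved stays moved. The work goes in short steps, Python scripts to look and compute and a shell command to move; the robot and the scene stay as the last step left them, time stands still between calls to the robot, and variables do not carry over. Pictures are saved under pics/ and viewed, at most 10 in all, crops included, and the job is handed in when it is done.

```bash
ls; mkdir -p pics; python3 - <<'E'
from rig import manip
import cv2
s=manip.get_state();print(s, manip.grasp_offset)
for n in("top","scene"):
    d=manip.get_image(n);cv2.imwrite(f"pics/{n}0.png",d["frame"][:,:,::-1])
    print(n,{k:v for k,v in d.items() if k!="frame"})
d=manip.get_image("wrist");print({k:v for k,v in d.items() if k!="frame"})
E
```

```text
pics
{'clock': 0.0, 'qpos': array([-1.39500224e+00,  2.76597808e-01,  1.50616003e+00, -2.24965698e-05,
        1.36072549e+00, -1.21002510e-01]), 'qd': array([-0.00230743,  0.00137547,  0.00146256,  0.00120659,  0.00092716,
        0.00042065]), 'effort': array([-2.66627707e-03, -4.16778374e+01, -2.45804197e+01, -1.93260153e-04,
        1.08545437e-02, -3.37359239e-06]), 'position': array([ 0.16805199, -0.54931655,  0.23042741]), 'ee_rot': array([-9.44679486e-04,  9.89008375e-01,  1.47856487e-01, -3.68896246e-05]), 'contact_force': array([ 0.49821985,  0.21964342, -0.08146502]), 'moment': array([0.00249927, 0.0146304 , 0.01418004]), 'gripper_force': 0.0, 'width': 0.08521883863964166} -0.0187
top {'fx': 621.6231300437935, 'fy': 621.6231300437935, 'cx': 307.0182934316615, 'cy': 238.56992968646296, 'position': array([ 0.35418846, -0.12001119,  1.7498511 ]), 'attitude': array([ 0.70861048,  0.07171728, -0.03922073, -0.70084916])}
scene {'fx': 618.2480026258613, 'fy': 618.2480026258613, 'cx': 319.8059142380822, 'cy': 231.57503480544514, 'position': array([-0.33288142, -0.60283349,  1.45910578]), 'attitude': array([ 0.82449286,  0.29220208, -0.16104026, -0.45705088])}
{'fx': 361.83177933046466, 'fy': 361.83177933046466, 'cx': 323.23224724562806, 'cy': 248.95471872523498, 'mount': array([[ 8.00433060e-04,  9.61486477e-01,  2.74851077e-01,
         6.92378081e-02],
       [ 9.99999621e-01, -6.75230740e-04, -5.50143490e-04,
         4.04076976e-04],
       [-3.43367630e-04,  2.74851413e-01, -9.61486652e-01,
        -1.43649695e-01],
       [ 0.00000000e+00,  0.00000000e+00,  0.00000000e+00,
         1.00000000e+00]])}
```

View pics/top0.png

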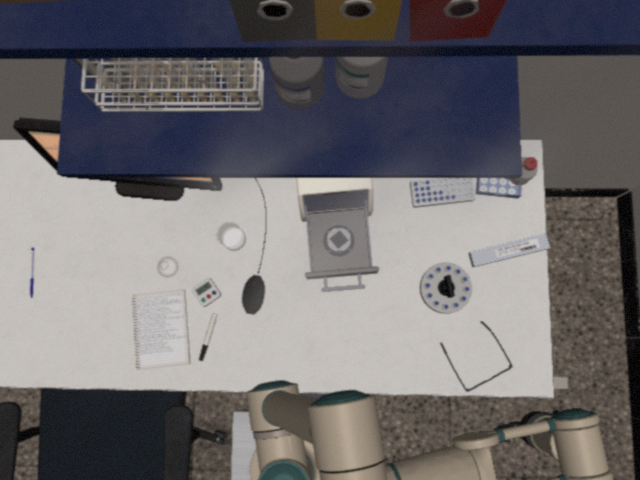

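View pics/scene0.png

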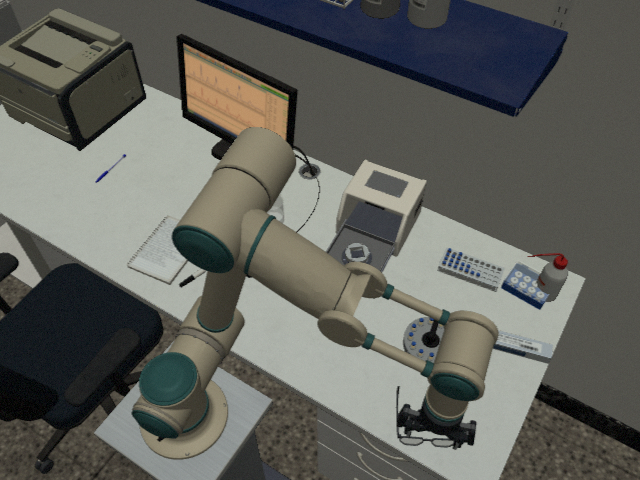

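The top view shows the carousel at about (446,288) with a dark fin, the hub at (339,239) with a diamond-shaped recess, and the drawer handle at (344,288). The scene view confirms the layout, and an overhead shelf behind the autosampler.

```bash
cat > h.py <<'E'
import numpy as np, cv2
from scipy.spatial.transform import Rotation as R
from rig import manip
def rot(q): return R.from_quat(np.r_[q[1:],q[0]])
def cam(n):
    s=manip.get_state(); d=manip.get_image(n)
    if n=="wrist":
        T=np.eye(4);T[:3,:3]=rot(s["ee_rot"]).as_matrix();T[:3,3]=s["position"];M=T@d["mount"]
    else:
        M=np.eye(4);M[:3,:3]=rot(d["attitude"]).as_matrix();M[:3,3]=d["position"]
    return d,M
def ray(d,M,uv,z):
    uv=np.atleast_2d(uv).astype(float)
    v=np.c_[(uv[:,0]-d["cx"])/d["fx"],-(uv[:,1]-d["cy"])/d["fy"],-np.ones(len(uv))]@M[:3,:3].T
    return M[:3,3]+v*((z-M[2,3])/v[:,2])[:,None]
def blobs(m,lo,hi):
    n,l,st,c=cv2.connectedComponentsWithStats(m.astype(np.uint8))
    return [(c[i],st[i,4],l==i) for i in range(1,n) if lo<=st[i,4]<=hi]
def circ(p):
    A=np.c_[2*p[:,:2],np.ones(len(p))];x=np.linalg.lstsq(A,(p[:,:2]**2).sum(1),rcond=None)[0]
    return x[:2],np.sqrt(x[2]+x[0]**2+x[1]**2)
E
python3 - <<'E'
from h import *
d,M=cam("top");f=d["frame"];hsv=cv2.cvtColor(f,cv2.COLOR_RGB2HSV)
roi=np.zeros(f.shape[:2],bool);roi[258:318,415:478]=1
b=blobs(roi&(cv2.inRange(hsv,(100,80,30),(130,255,255))>0),4,80)
p=ray(d,M,[x[0] for x in b],.047);print(len(b),[x[1] for x in b],circ(p))
k=roi&(f.max(2)<45)
bb=max(blobs(k,10,900),key=lambda x:x[1]);ys,xs=np.nonzero(bb[2])
P=ray(d,M,np.c_[xs,ys],.09);c=P.mean(0);w,V=np.linalg.eigh(np.cov(P[:,:2].T));print("fin",bb[1],c,np.sqrt(w*12),np.degrees(np.arctan2(V[1,1],V[0,1])))
for n,uv,z in(("hub",(339,239),.06),("handle",(344,288),.048),("panel L",(307,275),.078),("panelR",(377,268),.078),("roofL",(300,218),.152),("roofR",(372,215),.152),("mouse",(254,294),.02),("glasses",(482,322),.01),("beaker",(232,237),.05),("rack",(470,250),0.02)):
    print(n,ray(d,M,uv,z)[0].round(3))
c1=cv2.resize(f[160:330,270:490],None,fx=3.6,fy=3.5,interpolation=cv2.INTER_CUBIC);cv2.imwrite("pics/topc.png",c1[:,:,::-1])
E
```

```text
12 [np.int32(5), np.int32(7), np.int32(6), np.int32(4), np.int32(5), np.int32(6), np.int32(6), np.int32(6), np.int32(7), np.int32(6), np.int32(7), np.int32(7)] (array([ 0.4942139 , -0.42215744]), np.float64(0.05305908662379216))
fin 205 [ 0.49019362 -0.41226401  0.09      ] [0.03233983 0.04481776] -174.42848416677947
hub [ 0.621 -0.128  0.06 ]
handle [ 0.487 -0.143  0.048]
panel L [ 0.519 -0.042  0.078]
panelR [ 0.54  -0.231  0.078]
roofL [ 0.661 -0.025  0.152]
roofR [ 0.671 -0.213  0.152]
mouse [0.47  0.108 0.02 ]
glasses [ 0.401 -0.522  0.01 ]
beaker [0.626 0.17  0.05 ]
rack [ 0.599 -0.492  0.02 ]
```

View pics/topc.png

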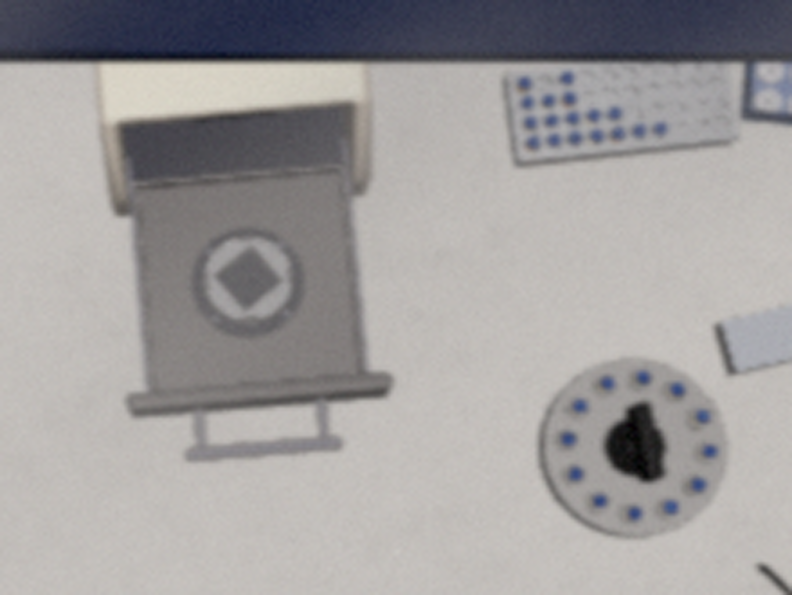

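Crop: the fin runs from about (637,408) to (650,478), and the recess shows as a diamond at (250,280), both in crop pixels. Next I compute the fin yaw, roof, shelf and the move to a wrist view.

```bash
python3 - <<'E'
from h import *
d,M=cam("top");e,N=cam("scene")
cv=lambda u,v:(270+u/3.6,160+v/3.5)
a,b=ray(d,M,[cv(637,408),cv(650,478)],.09);print("fin",a,b,np.degrees(np.arctan2(*(a-b)[[1,0]])),(a+b)/2)
sq=ray(d,M,[cv(*x) for x in((250,245),(284,278),(250,314),(214,279))],.06);print("sq",sq.mean(0),[np.degrees(np.arctan2(*(sq[(i+1)%4]-sq[i])[[1,0]]))%90 for i in range(4)])
print("roof",ray(d,M,[cv(120,122),cv(355,103)],.152), "panel",ray(d,M,[cv(130,405),cv(388,385)],.078))
for z in(.3,.5,.7,.9): print(z,ray(d,M,[(520,178)],z)[0],ray(e,N,[(517,112)],z)[0])
s=manip.get_state();Q=rot(s["ee_rot"]).as_matrix();print(Q.round(3)); print("to above carousel in tool axes",Q.T@(np.array([.494,-.422,.25])-s["position"]))
E
```

```text
fin [ 0.51749324 -0.41464868  0.09      ] [ 0.46463922 -0.42301311  0.09      ] 8.992782480377766 [ 0.49106623 -0.4188309   0.09      ]
sq [ 0.61907496 -0.12893955  0.06      ] [np.float64(44.969010828523864), np.float64(48.16740618978915), np.float64(45.10610400672867), np.float64(45.00402242714206)]
roof [[ 0.72356638 -0.03302049  0.152     ]
 [ 0.73887604 -0.20446595  0.152     ]] panel [[ 0.51714572 -0.03996631  0.078     ]
 [ 0.53452356 -0.23274835  0.078     ]]
0.3 [ 0.73227463 -0.55324585  0.3       ] [ 1.13212288 -0.3488234   0.3       ]
0.5 [ 0.68011945 -0.49348321  0.5       ] [ 0.87934106 -0.39265203  0.5       ]
0.7 [ 0.62796428 -0.43372057  0.7       ] [ 0.62655925 -0.43648066  0.7       ]
0.9 [ 0.57580911 -0.37395793  0.9       ] [ 0.37377744 -0.48030929  0.9       ]
[[ 0.956  0.292 -0.   ]
 [ 0.292 -0.956  0.001]
 [ 0.    -0.001 -1.   ]]
to above carousel in tool axes [ 0.34898542 -0.02682679 -0.01897261]
```

```bash
python3 -m pendant '[{"rz":4},{"rz":4},{"dx":0.034,"dy":-0.0074},{"dx":0.034,"dy":-0.0074},{"dx":0.034,"dy":-0.0074},{"dx":0.034,"dy":-0.0074},{"dx":0.034,"dy":-0.0074},{"dx":0.034,"dy":-0.0074},{"dx":0.034,"dy":-0.0074},{"dx":0.034,"dy":-0.0074},{"dx":0.034,"dy":-0.0074},{"dx":0.034,"dy":-0.0074}]'
python3 -m pendant '[{},{}]'
python3 - <<'E'
from h import *
d,M=cam("wrist");f=d["frame"];cv2.imwrite("pics/w1.png",f[:,:,::-1]);hsv=cv2.cvtColor(f,cv2.COLOR_RGB2HSV)
b=blobs(cv2.inRange(hsv,(100,90,40),(130,255,255))>0,60,900);p=ray(d,M,[x[0] for x in b],.047)
print(manip.get_state()["position"],len(b),[int(x[1]) for x in b],p[:,:2].round(3).tolist(),circ(p))
E
```

```text
invalid input
invalid input
Traceback (most recent call last):
  File "h.py", line 14, in ray
    v=np.c_[(uv[:,0]-d["cx"])/d["fx"],-(uv[:,1]-d["cy"])/d["fy"],-np.ones(len(uv))]@M[:3,:3].T
             ~~^^^^^
IndexError: index 0 is out of bounds for axis 1 with size 0
```

View pics/w1.png

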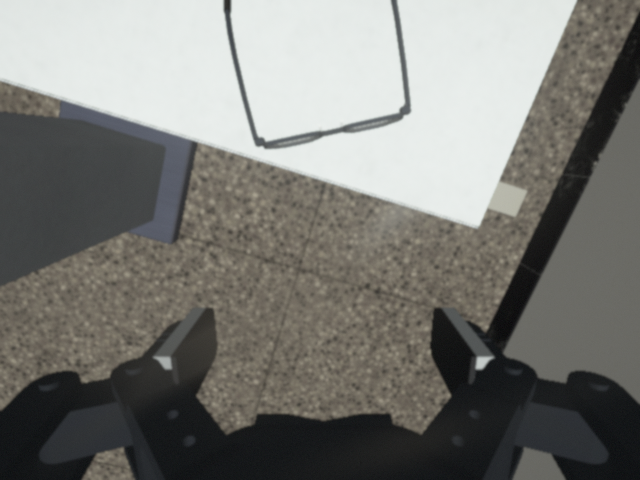

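The arm did not move: the picture still shows the bench edge and glasses. The rows probably need every key, so I'm sending them in full and stopping 30 mm short so that the carousel lies clear of the fingers.

```bash
python3 -m pendant '[{"dx":0,"dy":0,"dz":0,"rx":0,"ry":0,"rz":4,"hand":0.085},{"dx":0,"dy":0,"dz":0,"rx":0,"ry":0,"rz":4,"hand":0.085},{"dx":0.031,"dy":-0.0075,"dz":0,"rx":0,"ry":0,"rz":0,"hand":0.085},{"dx":0.031,"dy":-0.0075,"dz":0,"rx":0,"ry":0,"rz":0,"hand":0.085},{"dx":0.031,"dy":-0.0075,"dz":0,"rx":0,"ry":0,"rz":0,"hand":0.085},{"dx":0.031,"dy":-0.0075,"dz":0,"rx":0,"ry":0,"rz":0,"hand":0.085},{"dx":0.031,"dy":-0.0075,"dz":0,"rx":0,"ry":0,"rz":0,"hand":0.085},{"dx":0.031,"dy":-0.0075,"dz":0,"rx":0,"ry":0,"rz":0,"hand":0.085},{"dx":0.031,"dy":-0.0075,"dz":0,"rx":0,"ry":0,"rz":0,"hand":0.085},{"dx":0.031,"dy":-0.0075,"dz":0,"rx":0,"ry":0,"rz":0,"hand":0.085},{"dx":0.031,"dy":-0.0075,"dz":0,"rx":0,"ry":0,"rz":0,"hand":0.085},{"dx":0.031,"dy":-0.0075,"dz":0,"rx":0,"ry":0,"rz":0,"hand":0.085}]'
python3 -m pendant '[{"dx":0,"dy":0,"dz":0,"rx":0,"ry":0,"rz":0,"hand":0.085},{"dx":0,"dy":0,"dz":0,"rx":0,"ry":0,"rz":0,"hand":0.085}]'
cat > m.py <<'E'
from h import *
d,M=cam("wrist");f=d["frame"];cv2.imwrite("pics/w2.png",f[:,:,::-1]);hsv=cv2.cvtColor(f,cv2.COLOR_RGB2HSV)
b=blobs(cv2.inRange(hsv,(100,90,40),(130,255,255))>0,60,900);print(len(b),[int(x[1]) for x in b]);p=ray(d,M,[x[0] for x in b],.047)
print(manip.get_state()["position"],p[:,:2].round(3).tolist(),circ(p))
E
python3 m.py
```

```text
clock: 1.35
position: [0.464, -0.4264, 0.2313]
ee_rot: [0.0, 0.997, 0.079, -0.0]
contact_force: [0.9, 0.1, 0.2]
width: 0.0848
gripper_force: 0.0
clock: 1.52
position: [0.464, -0.4264, 0.2309]
ee_rot: [-0.0, 0.997, 0.08, -0.0]
contact_force: [-0.5, -0.9, 0.7]
width: 0.0848
gripper_force: 0.0
11 [100, 103, 102, 103, 101, 98, 83, 90, 86, 66, 82]
[ 0.46276744 -0.42694795  0.23098317] [[0.542, -0.402], [0.546, -0.429], [0.537, -0.455], [0.524, -0.381], [0.517, -0.472], [0.498, -0.372], [0.49, -0.477], [0.471, -0.377], [0.45, -0.395], [0.446, -0.447], [0.441, -0.42]] (array([ 0.49378787, -0.42445773]), np.float64(0.05289920585018363))
```

View pics/w2.png

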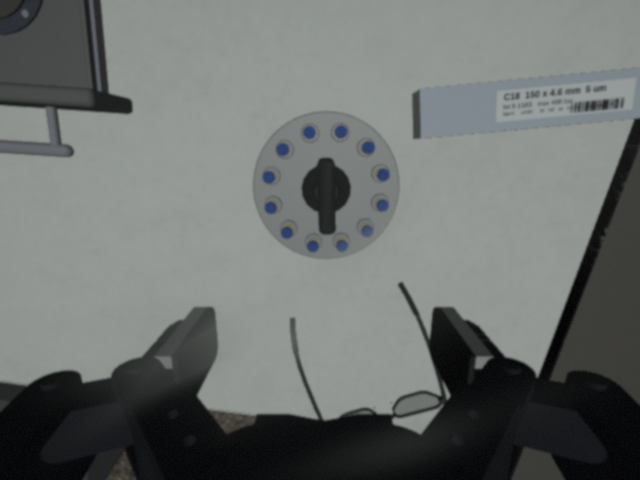

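The fin stands at (326,158)–(326,232), parallel to the tool's x axis to within about 1°. The carousel centre is about (0.494,-0.424). I'm going down onto it and closing.

```bash
python3 -m pendant '[{"dx":0.015,"dy":0.0015,"dz":0,"rx":0,"ry":0,"rz":-1,"hand":0.06},{"dx":0.015,"dy":0.0015,"dz":0.02,"rx":0,"ry":0,"rz":0,"hand":0.06},{"dx":0,"dy":0,"dz":0.03,"rx":0,"ry":0,"rz":0,"hand":0.06},{"dx":0,"dy":0,"dz":0.03,"rx":0,"ry":0,"rz":0,"hand":0.06},{"dx":0,"dy":0,"dz":0.03,"rx":0,"ry":0,"rz":0,"hand":0.06},{"dx":0,"dy":0,"dz":0.024,"rx":0,"ry":0,"rz":0,"hand":0.06},{"dx":0,"dy":0,"dz":0.02,"rx":0,"ry":0,"rz":0,"hand":0.06},{"dx":0,"dy":0,"dz":0.012,"rx":0,"ry":0,"rz":0,"hand":0.06},{"dx":0,"dy":0,"dz":0.008,"rx":0,"ry":0,"rz":0,"hand":0.06},{"dx":0,"dy":0,"dz":0,"rx":0,"ry":0,"rz":0,"hand":0.06},{"dx":0,"dy":0,"dz":0,"rx":0,"ry":0,"rz":0,"hand":0.03},{"dx":0,"dy":0,"dz":0,"rx":0,"ry":0,"rz":0,"hand":0.02}]' 60
python3 -m pendant '[{"dx":0,"dy":0,"dz":0,"rx":0,"ry":0,"rz":0,"hand":0.01},{"dx":0,"dy":0,"dz":0,"rx":0,"ry":0,"rz":0,"hand":0.005},{"dx":0,"dy":0,"dz":0,"rx":0,"ry":0,"rz":0,"hand":0},{"dx":0,"dy":0,"dz":0,"rx":0,"ry":0,"rz":0,"hand":0},{"dx":0,"dy":0,"dz":0,"rx":0,"ry":0,"rz":0,"hand":0},{"dx":0,"dy":0,"dz":0,"rx":0,"ry":0,"rz":0,"hand":0}]' 60
```

```text
clock: 2.57
position: [0.4933, -0.4263, 0.0589]
ee_rot: [0.001, 0.996, 0.087, 0.001]
contact_force: [0.3, -0.4, -0.4]
width: 0.0368
gripper_force: 0.0
clock: 3.07
position: [0.4933, -0.4255, 0.0589]
ee_rot: [0.001, 0.996, 0.087, 0.001]
contact_force: [0.3, 1.3, 5.6]
width: 0.0132
gripper_force: 59.9
```

```bash
python3 -m pendant '[{"dx":0,"dy":0,"dz":-0.01,"rx":0,"ry":0,"rz":0,"hand":0},{"dx":0,"dy":0,"dz":-0.02,"rx":0,"ry":0,"rz":0,"hand":0},{"dx":0,"dy":0,"dz":-0.02,"rx":0,"ry":0,"rz":0,"hand":0},{"dx":0,"dy":0,"dz":-0.03,"rx":0,"ry":0,"rz":0,"hand":0},{"dx":0,"dy":0,"dz":-0.03,"rx":0,"ry":0,"rz":0,"hand":0},{"dx":0,"dy":0,"dz":-0.02,"rx":0,"ry":0,"rz":0,"hand":0},{"dx":0,"dy":0,"dz":-0.01,"rx":0,"ry":0,"rz":0,"hand":0},{"dx":0,"dy":0,"dz":0,"rx":0,"ry":0,"rz":0,"hand":0}]' 80
python3 - <<'E'
from h import *
d,M=cam("wrist");f=d["frame"];cv2.imwrite("pics/w3.png",f[:,:,::-1])
t,T=cam("top");s,S=cam("scene")
a=cv2.resize(t["frame"][205:275,300:380],None,fx=5,fy=5,interpolation=3);b=cv2.resize(s["frame"][215:285,315:395],None,fx=5,fy=5,interpolation=3)
cv2.imwrite("pics/hub.png",np.hstack([a,b])[:,:,::-1])
E
```

```text
clock: 3.73
position: [0.4935, -0.4262, 0.1999]
ee_rot: [0.002, 0.996, 0.087, 0.001]
contact_force: [0.1, -0.6, -5.4]
width: 0.013
gripper_force: 78.5
```

View pics/hub.png

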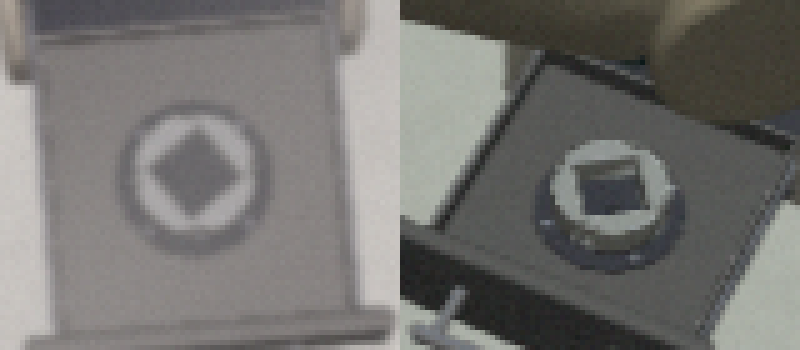

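View pics/w3.png

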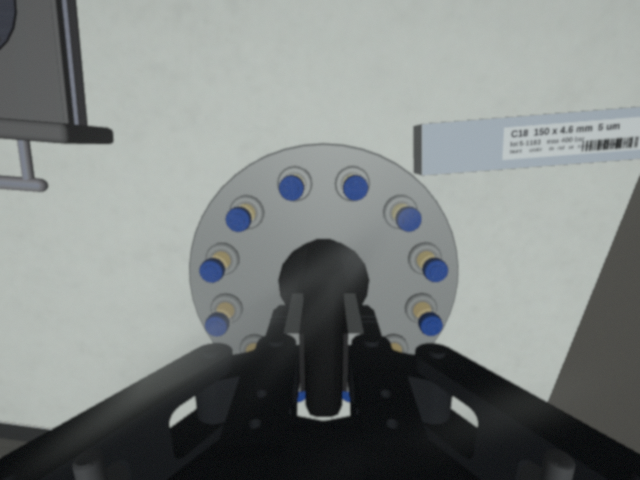

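The carousel is lifted upright, gripped mid-fin, with caps visible in wrist rows 185–330. The hub disc is at top px (339.4,239) and scene px (357.4,252.6). I'll measure the carousel centre in the hand and triangulate the hub height.

```bash
cat > v.py <<'E'
from h import *
def inhand():
    s=manip.get_state();d,M=cam("wrist");f=d["frame"];hsv=cv2.cvtColor(f,cv2.COLOR_RGB2HSV)
    b=[x for x in blobs(cv2.inRange(hsv,(105,120,40),(125,255,255))>0,300,1500)]
    p=ray(d,M,[x[0] for x in b],s["position"][2]-.0589+.047);c,r=circ(p)
    print(len(b),"centre-TCP in tool",(rot(s["ee_rot"]).inv().apply(np.r_[c,0]-np.r_[s["position"][:2],0])).round(4),"r",r.round(4),"yaw",np.degrees(np.arctan2(*rot(s["ee_rot"]).as_matrix()[[1,0],0])).round(2),s["position"])
    a=np.degrees(np.arctan2(p[:,1]-c[1],p[:,0]-c[0]));print("ring yaw",np.sort((a-15)%30).round(1))
E
python3 - <<'E'
from v import *
inhand()
t,T=cam("top");s,S=cam("scene")
for z in(.04,.05,.06,.07): print(z,ray(t,T,[(339.4,239)],z)[0].round(4),ray(s,S,[(357.4,252.6)],z)[0].round(4))
E
```

```text
6 centre-TCP in tool [ 0.0011  0.0005 -0.    ] r 0.0527 yaw 10.01 [ 0.49171788 -0.42429957  0.1951382 ]
ring yaw [10.1 10.1 10.2 10.2 10.3 10.3]
0.04 [ 0.6242 -0.1293  0.04  ] [ 0.6308 -0.1248  0.04  ]
0.05 [ 0.6226 -0.1292  0.05  ] [ 0.624  -0.1282  0.05  ]
0.06 [ 0.621  -0.1292  0.06  ] [ 0.6172 -0.1316  0.06  ]
0.07 [ 0.6195 -0.1291  0.07  ] [ 0.6104 -0.1349  0.07  ]
```

```bash
python3 -m pendant '[{"dx":0.002,"dy":-0.014,"dz":0,"rx":0,"ry":0,"rz":0,"hand":0},{"dx":0.0048,"dy":-0.0269,"dz":0,"rx":0,"ry":0,"rz":0,"hand":0},{"dx":0.0048,"dy":-0.0269,"dz":0,"rx":0,"ry":0,"rz":0,"hand":0},{"dx":0.0048,"dy":-0.0269,"dz":0,"rx":0,"ry":0,"rz":0,"hand":0},{"dx":0.0048,"dy":-0.0269,"dz":0,"rx":0,"ry":0,"rz":0,"hand":0},{"dx":0.0048,"dy":-0.0269,"dz":0,"rx":0,"ry":0,"rz":0,"hand":0},{"dx":0.0048,"dy":-0.0269,"dz":0,"rx":0,"ry":0,"rz":0,"hand":0},{"dx":0.0048,"dy":-0.0269,"dz":0,"rx":0,"ry":0,"rz":0,"hand":0},{"dx":0.0048,"dy":-0.0269,"dz":0,"rx":0,"ry":0,"rz":0,"hand":0},{"dx":0.0048,"dy":-0.0269,"dz":0,"rx":0,"ry":0,"rz":0,"hand":0},{"dx":0.002,"dy":-0.012,"dz":0,"rx":0,"ry":0,"rz":0,"hand":0},{"dx":0,"dy":0,"dz":0,"rx":0,"ry":0,"rz":0,"hand":0}]'
python3 -m pendant '[{"dx":0,"dy":0,"dz":0,"rx":0,"ry":0,"rz":0,"hand":0},{"dx":0,"dy":0,"dz":0,"rx":0,"ry":0,"rz":0,"hand":0}]'
python3 - <<'E'
from v import *
inhand()
d,M=cam("wrist");f=d["frame"];cv2.imwrite("pics/w4.png",f[:,:,::-1])
for i in range(3): print(manip.get_state()["position"])
E
```

```text
clock: 5.03
position: [0.4914, -0.1494, 0.1969]
ee_rot: [-0.001, 0.996, 0.089, -0.001]
contact_force: [0.4, -0.3, -4.1]
width: 0.0128
gripper_force: 78.7
clock: 5.2
position: [0.4927, -0.1538, 0.1973]
ee_rot: [0.001, 0.996, 0.087, 0.0]
contact_force: [0.3, -0.4, -4.0]
width: 0.0127
gripper_force: 78.8
6 centre-TCP in tool [0.0011 0.0006 0.    ] r 0.0527 yaw 10.01 [ 0.49269371 -0.15376012  0.19725246]
ring yaw [10.1 10.1 10.1 10.2 10.2 10.2]
[ 0.49271795 -0.15416073  0.19719311]
[ 0.49271795 -0.15416073  0.19719311]
[ 0.49271795 -0.15416073  0.19719311]
```

View pics/w4.png

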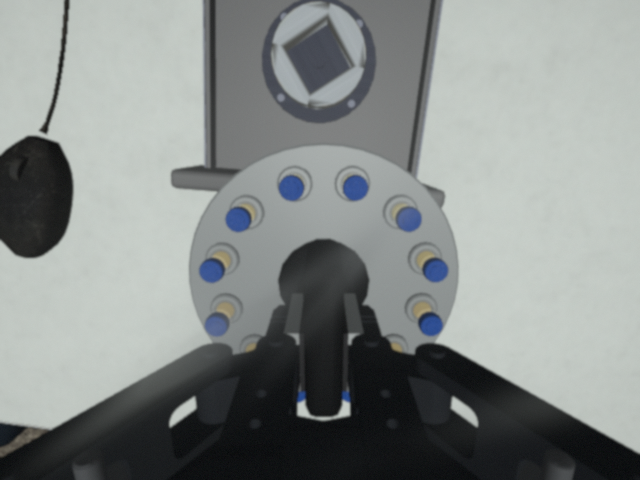

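The wrist view shows the hub disc centred near (319,55), with the square recess clearly visible at about (320,57) and rotated. I'm measuring its centre and angle.

```bash
python3 - <<'E'
from v import *
d,M=cam("wrist");f=d["frame"];g=cv2.GaussianBlur(cv2.cvtColor(f,cv2.COLOR_RGB2GRAY),(3,3),0);g[125:]=0
roi=np.zeros_like(g);cv2.circle(roi,(320,56),53,255,-1)
th,_=cv2.threshold(g[roi>0],0,255,cv2.THRESH_OTSU);m=((g>th)&(roi>0)).astype(np.uint8)
n,l,st,c=cv2.connectedComponentsWithStats(m);k=1+st[1:,4].argmax();m=(l==k).astype(np.uint8)
cs,h=cv2.findContours(m,cv2.RETR_CCOMP,cv2.CHAIN_APPROX_NONE)
o=max(cs,key=lambda c:cv2.contourArea(cv2.convexHull(c)));hull=cv2.convexHull(o)[:,0]
for z in(.048,.053,.058):
    P=ray(d,M,hull,z);c,r=circ(P)
    print(z,"disc",c.round(4),r.round(4),P[:,:2].min(0).round(4),P[:,:2].max(0).round(4),"tool delta",rot(manip.get_state()["ee_rot"]).inv().apply(np.r_[c,0]-np.r_[manip.get_state()["position"][:2],0]).round(4))
fill=cv2.fillConvexPoly(np.zeros_like(g),hull.astype(np.int32),1)
sq=cv2.morphologyEx(((fill>0)&(g<=th)).astype(np.uint8),cv2.MORPH_OPEN,np.ones((5,5)))
b=max(blobs(sq,50,9999),key=lambda x:x[1]);ys,xs=np.nonzero(b[2])
P=ray(d,M,np.c_[xs,ys],.053)[:,:2];rc=cv2.minAreaRect((P*1000).astype(np.float32));print("sq",th,b[1],rc)
v=f.copy();cv2.drawContours(v,[hull[:,None]],-1,(255,0,0),1);cv2.drawContours(v,cv2.findContours(b[2].astype(np.uint8),0,2)[0],-1,(0,255,0),1)
cv2.imwrite("pics/hubw.png",cv2.resize(v[0:130,250:390],None,fx=4,fy=4,interpolation=0)[:,:,::-1])
E
```

```text
0.048 disc [ 0.6227 -0.1284] 0.0343 [ 0.5888 -0.162 ] [ 0.6564 -0.0941] tool delta [ 0.1325 -0.003  -0.    ]
0.053 disc [ 0.6216 -0.1286] 0.0337 [ 0.5883 -0.1617] [ 0.6548 -0.0949] tool delta [ 0.1314 -0.0029 -0.    ]
0.058 disc [ 0.6206 -0.1289] 0.0332 [ 0.5879 -0.1613] [ 0.6532 -0.0958] tool delta [ 0.1304 -0.0028 -0.    ]
sq 122.0 3124 ((621.6558837890625, -128.36520385742188), (38.21281051635742, 38.26079177856445), 40.91379165649414)
```

View pics/hubw.png

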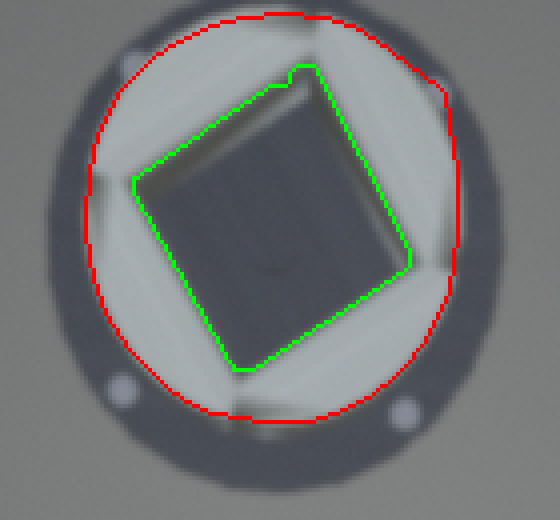

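The recess is cleanly outlined (38 mm including the lip) with centre (0.6217,-0.1284) and hub top about 0.051 high. I'm moving over the hub and turning to about 39° yaw, so I can sweep up through the fit.

```bash
python3 - <<'E'
from v import *
d,M=cam("wrist");q=lambda u,v:(250+u/4-.4,v/4-.4)
for a,b in(((140,200),(230,358)),((255,367),(405,268)),((322,80),(407,240)),((140,175),(275,88))):
    p=ray(d,M,[q(*a),q(*b)],.052);v=p[1]-p[0];print(np.degrees(np.arctan2(v[1],v[0]))%90)
print(manip.get_state()["position"])
E
python3 -m pendant '[{"dx":0.012,"dy":0,"dz":0,"rx":0,"ry":0,"rz":0,"hand":0},{"dx":0.024,"dy":-0.001,"dz":0,"rx":0,"ry":0,"rz":0,"hand":0},{"dx":0.03,"dy":-0.001,"dz":0,"rx":0,"ry":0,"rz":0,"hand":0},{"dx":0.03,"dy":0,"dz":0,"rx":0,"ry":0,"rz":0,"hand":0},{"dx":0.022,"dy":0,"dz":0,"rx":0,"ry":0,"rz":0,"hand":0},{"dx":0.012,"dy":0,"dz":0,"rx":0,"ry":0,"rz":-4,"hand":0},{"dx":0,"dy":0,"dz":0,"rx":0,"ry":0,"rz":-6,"hand":0},{"dx":0,"dy":0,"dz":0,"rx":0,"ry":0,"rz":-6,"hand":0},{"dx":0,"dy":0,"dz":0,"rx":0,"ry":0,"rz":-6,"hand":0},{"dx":0,"dy":0,"dz":0,"rx":0,"ry":0,"rz":-5,"hand":0},{"dx":0,"dy":0,"dz":0,"rx":0,"ry":0,"rz":-2,"hand":0},{"dx":0,"dy":0,"dz":0,"rx":0,"ry":0,"rz":0,"hand":0}]'
python3 -m pendant '[{"dx":0,"dy":0,"dz":0,"rx":0,"ry":0,"rz":0,"hand":0},{"dx":0,"dy":0,"dz":0,"rx":0,"ry":0,"rz":0,"hand":0}]'
python3 -c "
from v import *
inhand();inhand();inhand()"
```

```text
41.135814620566094
41.2676486925428
41.30644702358168
39.5420622286598
[ 0.49263576 -0.15407758  0.19715529]
clock: 6.4
position: [0.6212, -0.1288, 0.1968]
ee_rot: [-0.0, 0.943, 0.334, 0.0]
contact_force: [0.5, 0.4, -4.6]
width: 0.0126
gripper_force: 78.7
clock: 6.57
position: [0.6207, -0.1287, 0.197]
ee_rot: [-0.0, 0.943, 0.333, 0.0]
contact_force: [0.1, 0.1, -5.2]
width: 0.0125
gripper_force: 78.7
6 centre-TCP in tool [0.0009 0.0003 0.    ] r 0.0527 yaw 38.94 [ 0.62069199 -0.12868881  0.19701188]
ring yaw [9.1 9.1 9.1 9.1 9.2 9.2]
7 centre-TCP in tool [ 0.001   0.0004 -0.    ] r 0.0527 yaw 38.95 [ 0.62054528 -0.12864229  0.19707039]
ring yaw [7.9 9.  9.1 9.2 9.2 9.2 9.3]
7 centre-TCP in tool [0.001  0.0004 0.    ] r 0.0527 yaw 38.96 [ 0.62050624 -0.1286533   0.19717886]
ring yaw [7.9 9.  9.2 9.2 9.2 9.2 9.3]
```

```bash
python3 -m pendant '[{"dx":0,"dy":0,"dz":0.01,"rx":0,"ry":0,"rz":-2,"hand":0},{"dx":0,"dy":0,"dz":0.02,"rx":0,"ry":0,"rz":0,"hand":0},{"dx":0,"dy":0,"dz":0.02,"rx":0,"ry":0,"rz":0,"hand":0},{"dx":0,"dy":0,"dz":0.016,"rx":0,"ry":0,"rz":0,"hand":0},{"dx":0,"dy":0,"dz":0.01,"rx":0,"ry":0,"rz":0,"hand":0},{"dx":0,"dy":0,"dz":0.004,"rx":0,"ry":0,"rz":0,"hand":0},{"dx":0,"dy":0,"dz":0,"rx":0,"ry":0,"rz":0,"hand":0},{"dx":0,"dy":0,"dz":0,"rx":0,"ry":0,"rz":0,"hand":0}]'
python3 -m pendant '[{"dx":0,"dy":0,"dz":0.001,"rx":0,"ry":0,"rz":0,"hand":0},{"dx":0,"dy":0,"dz":0.001,"rx":0,"ry":0,"rz":0,"hand":0},{"dx":0,"dy":0,"dz":0.001,"rx":0,"ry":0,"rz":0,"hand":0},{"dx":0,"dy":0,"dz":0.001,"rx":0,"ry":0,"rz":0,"hand":0},{"dx":0,"dy":0,"dz":0.001,"rx":0,"ry":0,"rz":0,"hand":0},{"dx":0,"dy":0,"dz":0.001,"rx":0,"ry":0,"rz":0,"hand":0},{"dx":0,"dy":0,"dz":0,"rx":0,"ry":0,"rz":0,"hand":0}]'
```

```text
clock: 7.38
position: [0.6209, -0.1287, 0.118]
ee_rot: [0.0, 0.937, 0.35, 0.001]
contact_force: [-0.4, 0.2, -3.5]
width: 0.0126
gripper_force: 78.6
clock: 7.97
position: [0.6201, -0.1285, 0.1111]
ee_rot: [-0.0, 0.937, 0.35, -0.0]
contact_force: [-0.5, 0.2, -4.8]
width: 0.0128
gripper_force: 78.7
```

```bash
for i in 1; do python3 -m pendant '[{"dx":0,"dy":0,"dz":0.001,"rx":0,"ry":0,"rz":0,"hand":0},{"dx":0,"dy":0,"dz":0.001,"rx":0,"ry":0,"rz":0,"hand":0},{"dx":0,"dy":0,"dz":0.001,"rx":0,"ry":0,"rz":0,"hand":0},{"dx":0,"dy":0,"dz":0.001,"rx":0,"ry":0,"rz":0,"hand":0},{"dx":0,"dy":0,"dz":0.001,"rx":0,"ry":0,"rz":0,"hand":0},{"dx":0,"dy":0,"dz":0,"rx":0,"ry":0,"rz":0,"hand":0}]'; done
```

```text
clock: 8.47
position: [0.6201, -0.1285, 0.106]
ee_rot: [-0.0, 0.937, 0.35, -0.0]
contact_force: [-0.6, 0.2, -4.7]
width: 0.0126
gripper_force: 78.7
```

```bash
python3 -m pendant '[{"dx":0,"dy":0,"dz":0.001,"rx":0,"ry":0,"rz":0,"hand":0},{"dx":0,"dy":0,"dz":0.001,"rx":0,"ry":0,"rz":0,"hand":0},{"dx":0,"dy":0,"dz":0.001,"rx":0,"ry":0,"rz":0,"hand":0},{"dx":0,"dy":0,"dz":0,"rx":0,"ry":0,"rz":0,"hand":0}]'; python3 -m pendant '[{"dx":0,"dy":0,"dz":0.001,"rx":0,"ry":0,"rz":0,"hand":0},{"dx":0,"dy":0,"dz":0.001,"rx":0,"ry":0,"rz":0,"hand":0},{"dx":0,"dy":0,"dz":0.001,"rx":0,"ry":0,"rz":0,"hand":0},{"dx":0,"dy":0,"dz":0,"rx":0,"ry":0,"rz":0,"hand":0}]'
```

```text
clock: 8.8
position: [0.6201, -0.1285, 0.103]
ee_rot: [-0.0, 0.937, 0.35, -0.0]
contact_force: [-0.4, 0.3, -6.0]
width: 0.0129
gripper_force: 78.7
clock: 9.13
position: [0.6201, -0.1285, 0.1]
ee_rot: [-0.0, 0.937, 0.35, -0.0]
contact_force: [-0.6, -1.5, -4.3]
width: 0.0129
gripper_force: 78.7
```

```bash
python3 -m pendant '[{"dx":0,"dy":0,"dz":0.001,"rx":0,"ry":0,"rz":0,"hand":0},{"dx":0,"dy":0,"dz":0.001,"rx":0,"ry":0,"rz":0,"hand":0},{"dx":0,"dy":0,"dz":0.001,"rx":0,"ry":0,"rz":0,"hand":0},{"dx":0,"dy":0,"dz":0,"rx":0,"ry":0,"rz":0,"hand":0}]'; python3 -m pendant '[{"dx":0,"dy":0,"dz":0.001,"rx":0,"ry":0,"rz":0,"hand":0},{"dx":0,"dy":0,"dz":0.001,"rx":0,"ry":0,"rz":0,"hand":0},{"dx":0,"dy":0,"dz":0,"rx":0,"ry":0,"rz":0,"hand":0}]'
```

```text
clock: 9.47
position: [0.6201, -0.1285, 0.097]
ee_rot: [-0.0, 0.937, 0.35, -0.0]
contact_force: [0.1, -0.2, -4.1]
width: 0.013
gripper_force: 78.7
clock: 9.72
position: [0.6203, -0.1285, 0.0969]
ee_rot: [0.0, 0.937, 0.35, 0.0]
contact_force: [-2.9, 1.0, 2.8]
width: 0.013
gripper_force: 80.2
```

```bash
python3 -m pendant '[{"dx":0,"dy":0,"dz":0.001,"rx":0,"ry":0,"rz":0,"hand":0},{"dx":0,"dy":0,"dz":0,"rx":0,"ry":0,"rz":0,"hand":0},{"dx":0,"dy":0,"dz":0,"rx":0,"ry":0,"rz":0,"hand":0}]'; python3 -c "
from v import *
inhand();s=manip.get_state();print(s['contact_force'],s['moment'],s['position'])"
```

```text
clock: 9.97
position: [0.6203, -0.1286, 0.0969]
ee_rot: [0.001, 0.937, 0.35, 0.001]
contact_force: [-4.3, 1.2, 9.9]
width: 0.013
gripper_force: 81.0
6 centre-TCP in tool [0.0008 0.0002 0.    ] r 0.0528 yaw 41.01 [ 0.62027246 -0.12856079  0.09687749]
ring yaw [11.1 11.1 11.1 11.1 11.3 11.3]
[-4.57305607  0.97228511  9.60750395] [ 0.33366682  0.74149901 -0.02234006] [ 0.62030588 -0.12858474  0.09686585]
```

A hard stop at 0.0969. I'll check whether it is keyed by turning slightly.

```bash
for k in 1; do python3 -m pendant '[{"dx":0,"dy":0,"dz":0,"rx":0,"ry":0,"rz":-2,"hand":0},{"dx":0,"dy":0,"dz":0,"rx":0,"ry":0,"rz":-2,"hand":0},{"dx":0,"dy":0,"dz":0,"rx":0,"ry":0,"rz":0,"hand":0}]'; python3 -c "
from v import *
s=manip.get_state();print(s['contact_force'],s['moment'])"; done
python3 -m pendant '[{"dx":0,"dy":0,"dz":0,"rx":0,"ry":0,"rz":4,"hand":0},{"dx":0,"dy":0,"dz":0,"rx":0,"ry":0,"rz":4,"hand":0},{"dx":0,"dy":0,"dz":0,"rx":0,"ry":0,"rz":0,"hand":0}]'; python3 -c "
from v import *
s=manip.get_state();print(s['contact_force'],s['moment'])"
```

```text
clock: 10.27
position: [0.6207, -0.1287, 0.0968]
ee_rot: [0.001, 0.924, 0.383, 0.001]
contact_force: [-3.1, -0.1, 8.9]
width: 0.013
gripper_force: 80.8
[-3.14820923 -0.14797478  8.89937286] [ 0.20085069  0.65337783 -0.14064809]
clock: 10.52
position: [0.6207, -0.1286, 0.0969]
ee_rot: [0.001, 0.949, 0.316, 0.001]
contact_force: [-3.5, 1.1, 9.2]
width: 0.013
gripper_force: 80.8
[-3.50985884  1.05823975  9.19952708] [ 0.24778222  0.65822875 -0.08444137]
```

```bash
python3 -m pendant '[{"dx":0,"dy":0,"dz":0,"rx":0,"ry":0,"rz":2,"hand":0},{"dx":0,"dy":0,"dz":0,"rx":0,"ry":0,"rz":2,"hand":0},{"dx":0,"dy":0,"dz":0,"rx":0,"ry":0,"rz":0,"hand":0}]'; python3 -c "
from v import *
s=manip.get_state();print(s['contact_force'],s['moment']);inhand()"
```

```text
clock: 10.77
position: [0.6206, -0.1285, 0.0969]
ee_rot: [0.001, 0.959, 0.285, 0.001]
contact_force: [-3.7, 1.4, 8.8]
width: 0.0129
gripper_force: 81.3
[-3.67375388  1.40622192  8.7576871 ] [0.32650946 0.65671559 0.82125802]
6 centre-TCP in tool [0.001  0.0003 0.    ] r 0.0527 yaw 33.12 [ 0.62055744 -0.12851161  0.09687289]
ring yaw [4.  4.  4.1 4.1 4.1 4.1]
```

The moment rises to 0.82 N m at 33°, so the boss is keyed. I'm turning back to about 40°, pressing lightly, then releasing and rising.

```bash
python3 -m pendant '[{"dx":0,"dy":0,"dz":0,"rx":0,"ry":0,"rz":-4,"hand":0},{"dx":0,"dy":0,"dz":0,"rx":0,"ry":0,"rz":-3.5,"hand":0},{"dx":0,"dy":0,"dz":0.001,"rx":0,"ry":0,"rz":0,"hand":0},{"dx":0,"dy":0,"dz":0,"rx":0,"ry":0,"rz":0,"hand":0}]'
python3 -m pendant '[{"dx":0,"dy":0,"dz":-0.001,"rx":0,"ry":0,"rz":0,"hand":0},{"dx":0,"dy":0,"dz":-0.001,"rx":0,"ry":0,"rz":0,"hand":0},{"dx":0,"dy":0,"dz":0,"rx":0,"ry":0,"rz":0,"hand":0.04},{"dx":0,"dy":0,"dz":0,"rx":0,"ry":0,"rz":0,"hand":0.06},{"dx":0,"dy":0,"dz":0,"rx":0,"ry":0,"rz":0,"hand":0.06},{"dx":0,"dy":0,"dz":0,"rx":0,"ry":0,"rz":0,"hand":0.06},{"dx":0,"dy":0,"dz":-0.01,"rx":0,"ry":0,"rz":0,"hand":0.06},{"dx":0,"dy":0,"dz":-0.03,"rx":0,"ry":0,"rz":0,"hand":0.06},{"dx":0,"dy":0,"dz":-0.03,"rx":0,"ry":0,"rz":0,"hand":0.06},{"dx":0,"dy":0,"dz":-0.03,"rx":0,"ry":0,"rz":0,"hand":0.06},{"dx":0,"dy":0,"dz":0,"rx":0,"ry":0,"rz":0,"hand":0.06},{"dx":0,"dy":0,"dz":0,"rx":0,"ry":0,"rz":0,"hand":0.06}]'
python3 - <<'E'
from v import *
d,M=cam("wrist");f=d["frame"];cv2.imwrite("pics/w5.png",f[:,:,::-1]);hsv=cv2.cvtColor(f,cv2.COLOR_RGB2HSV)
b=blobs(cv2.inRange(hsv,(105,120,40),(125,255,255))>0,60,1500);print(len(b))
for z in(.079,.085,.094): print(z,circ(ray(d,M,[x[0] for x in b],z)))
E
```

```text
clock: 11.15
position: [0.6213, -0.1287, 0.0968]
ee_rot: [0.001, 0.938, 0.346, 0.002]
contact_force: [-4.4, 1.7, 13.0]
width: 0.013
gripper_force: 81.3
clock: 12.15
position: [0.6217, -0.129, 0.1983]
ee_rot: [0.002, 0.938, 0.346, 0.002]
contact_force: [0.4, -0.4, -0.6]
width: 0.0599
gripper_force: 0.0
23
0.079 (array([ 0.67245822, -0.2220657 ]), np.float64(0.12675928083568247))
0.085 (array([ 0.67248499, -0.21891939]), np.float64(0.12386914919383173))
0.094 (array([ 0.67252515, -0.21419992]), np.float64(0.11953395173105927))
```

View pics/w5.png

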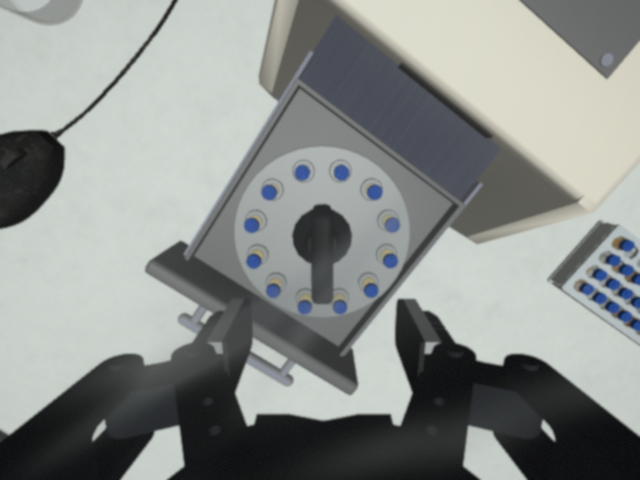

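The carousel sits level in the drawer, and the fingers are clear. The bar handle runs from (185,320) to (290,380) in this view, and the panel's back edge is alongside it. I'm checking the cap-ring height and the handle position.

```bash
python3 - <<'E'
from v import *
d,M=cam("wrist");f=d["frame"];hsv=cv2.cvtColor(f,cv2.COLOR_RGB2HSV);m=cv2.inRange(hsv,(105,120,40),(125,255,255))>0;m[:,430:]=0
b=blobs(m,40,1500);print(len(b))
for z in(.076,.085,.1): print(z,circ(ray(d,M,[x[0] for x in b],z)))
p=ray(d,M,[(185,320),(290,380)],.048);v=p[0]-p[1];print("bar",p,p.mean(0),"x axis yaw",np.degrees(np.arctan2(-v[0],v[1])))
s=manip.get_state();print(s["qpos"].round(3),s["position"],np.degrees(np.arctan2(*rot(s["ee_rot"]).as_matrix()[[1,0],0])))
E
```

```text
11
0.076 (array([ 0.62002112, -0.13016215]), np.float64(0.054735228456535785))
0.085 (array([ 0.62182618, -0.12858274]), np.float64(0.05286878404701348))
0.1 (array([ 0.62483463, -0.1259504 ]), np.float64(0.04975804336446957))
bar [[ 0.48031792 -0.08759093  0.048     ]
 [ 0.49291559 -0.19749547  0.048     ]] [ 0.48661675 -0.1425432   0.048     ] x axis yaw 6.538917623737856
[-0.314  0.384  1.433 -0.     1.325  0.55 ] [ 0.61973939 -0.12834995  0.19495117] 40.502808107959325
```

The cap ring fits at z≈0.0845 and centre (0.6218,-0.1286), so the carousel is home. Next I turn sideways, close the fingers, and go in front of the handle.

```bash
python3 -m pendant '[{"dx":0,"dy":0,"dz":-0.01,"rx":0,"ry":0,"rz":-5,"hand":0.03},{"dx":0,"dy":0,"dz":0,"rx":0,"ry":0,"rz":-7,"hand":0},{"dx":0,"dy":0,"dz":0,"rx":0,"ry":0,"rz":-7,"hand":0},{"dx":0,"dy":0,"dz":0,"rx":0,"ry":0,"rz":-7,"hand":0},{"dx":0,"dy":0,"dz":0,"rx":0,"ry":0,"rz":-7,"hand":0},{"dx":0,"dy":0,"dz":0,"rx":0,"ry":0,"rz":-7,"hand":0},{"dx":0,"dy":0,"dz":0,"rx":0,"ry":0,"rz":-7,"hand":0},{"dx":0,"dy":0,"dz":0,"rx":0,"ry":0,"rz":-6,"hand":0},{"dx":0,"dy":0,"dz":0,"rx":0,"ry":0,"rz":-2,"hand":0}]'
python3 -m pendant '[{"dx":0,"dy":-0.015,"dz":0,"rx":0,"ry":0,"rz":0,"hand":0},{"dx":0,"dy":-0.027,"dz":0,"rx":0,"ry":0,"rz":0,"hand":0},{"dx":0,"dy":-0.027,"dz":0,"rx":0,"ry":0,"rz":0,"hand":0},{"dx":0,"dy":-0.027,"dz":0,"rx":0,"ry":0,"rz":0,"hand":0},{"dx":0,"dy":-0.027,"dz":0,"rx":0,"ry":0,"rz":0,"hand":0},{"dx":0,"dy":-0.027,"dz":0,"rx":0,"ry":0,"rz":0,"hand":0},{"dx":0,"dy":-0.027,"dz":0,"rx":0,"ry":0,"rz":0,"hand":0},{"dx":0,"dy":-0.013,"dz":0,"rx":0,"ry":0,"rz":0,"hand":0},{"dx":0,"dy":0,"dz":0,"rx":0,"ry":0,"rz":0,"hand":0},{"dx":0,"dy":0,"dz":0,"rx":0,"ry":0,"rz":0,"hand":0}]'
```

```text
clock: 13.0
position: [0.6192, -0.1282, 0.2032]
ee_rot: [-0.002, 0.671, 0.742, -0.001]
contact_force: [-0.2, -0.8, -1.0]
width: 0.0002
gripper_force: 0.0
clock: 13.83
position: [0.4314, -0.1468, 0.205]
ee_rot: [0.0, 0.673, 0.74, 0.0]
contact_force: [0.8, 0.1, 0.0]
width: 0.0001
gripper_force: 0.0
```

```bash
python3 -m pendant '[{"dx":0,"dy":0,"dz":0.02,"rx":0,"ry":0,"rz":0,"hand":0},{"dx":0,"dy":0,"dz":0.035,"rx":0,"ry":0,"rz":0,"hand":0},{"dx":0,"dy":0,"dz":0.035,"rx":0,"ry":0,"rz":0,"hand":0},{"dx":0,"dy":0,"dz":0.035,"rx":0,"ry":0,"rz":0,"hand":0},{"dx":0,"dy":0,"dz":0.03,"rx":0,"ry":0,"rz":0,"hand":0},{"dx":0,"dy":0,"dz":0.02,"rx":0,"ry":0,"rz":0,"hand":0},{"dx":0,"dy":0,"dz":0,"rx":0,"ry":0,"rz":0,"hand":0},{"dx":0,"dy":0.01,"dz":0,"rx":0,"ry":0,"rz":0,"hand":0},{"dx":0,"dy":0.008,"dz":0,"rx":0,"ry":0,"rz":0,"hand":0},{"dx":0,"dy":0.005,"dz":0,"rx":0,"ry":0,"rz":0,"hand":0},{"dx":0,"dy":0.005,"dz":0,"rx":0,"ry":0,"rz":0,"hand":0},{"dx":0,"dy":0.005,"dz":0,"rx":0,"ry":0,"rz":0,"hand":0}]'
python3 -m pendant '[{"dx":0,"dy":0.005,"dz":0,"rx":0,"ry":0,"rz":0,"hand":0},{"dx":0,"dy":0.005,"dz":0,"rx":0,"ry":0,"rz":0,"hand":0},{"dx":0,"dy":0.005,"dz":0,"rx":0,"ry":0,"rz":0,"hand":0},{"dx":0,"dy":0.005,"dz":0,"rx":0,"ry":0,"rz":0,"hand":0},{"dx":0,"dy":0.005,"dz":0,"rx":0,"ry":0,"rz":0,"hand":0}]'
```

```text
clock: 14.83
position: [0.4658, -0.1439, 0.0315]
ee_rot: [0.001, 0.672, 0.74, 0.0]
contact_force: [0.0, -0.1, 0.0]
width: -0.0001
gripper_force: 0.0
clock: 15.25
position: [0.4859, -0.1411, 0.0305]
ee_rot: [-0.002, 0.672, 0.741, -0.002]
contact_force: [-7.2, -3.0, 5.2]
width: 0.0001
gripper_force: 3.9
```

Contact made at about 7 N, and the drawer is moving. Continuing the push.

```bash
python3 -m pendant '[{"dx":0,"dy":0.006,"dz":0,"rx":0,"ry":0,"rz":0,"hand":0},{"dx":0,"dy":0.008,"dz":0,"rx":0,"ry":0,"rz":0,"hand":0},{"dx":0,"dy":0.01,"dz":0,"rx":0,"ry":0,"rz":0,"hand":0},{"dx":0,"dy":0.01,"dz":0,"rx":0,"ry":0,"rz":0,"hand":0},{"dx":0,"dy":0.01,"dz":0,"rx":0,"ry":0,"rz":0,"hand":0},{"dx":0,"dy":0.01,"dz":0,"rx":0,"ry":0,"rz":0,"hand":0},{"dx":0,"dy":0.008,"dz":0,"rx":0,"ry":0,"rz":0,"hand":0},{"dx":0,"dy":0.006,"dz":0,"rx":0,"ry":0,"rz":0,"hand":0}]'
python3 -m pendant '[{"dx":0,"dy":0.006,"dz":0,"rx":0,"ry":0,"rz":0,"hand":0},{"dx":0,"dy":0.008,"dz":0,"rx":0,"ry":0,"rz":0,"hand":0},{"dx":0,"dy":0.008,"dz":0,"rx":0,"ry":0,"rz":0,"hand":0},{"dx":0,"dy":0.008,"dz":0,"rx":0,"ry":0,"rz":0,"hand":0},{"dx":0,"dy":0.006,"dz":0,"rx":0,"ry":0,"rz":0,"hand":0},{"dx":0,"dy":0.005,"dz":0,"rx":0,"ry":0,"rz":0,"hand":0},{"dx":0,"dy":0.004,"dz":0,"rx":0,"ry":0,"rz":0,"hand":0}]'
```

```text
clock: 15.92
position: [0.5539, -0.1346, 0.0305]
ee_rot: [-0.002, 0.672, 0.741, -0.002]
contact_force: [-7.5, -2.6, 6.1]
width: -0.0002
gripper_force: 4.0
clock: 16.5
position: [0.5983, -0.1303, 0.0304]
ee_rot: [-0.003, 0.672, 0.741, -0.002]
contact_force: [-7.9, -2.0, 4.4]
width: -0.0001
gripper_force: 3.8
```

```bash
python3 -m pendant '[{"dx":0,"dy":0.005,"dz":0,"rx":0,"ry":0,"rz":0,"hand":0},{"dx":0,"dy":0.005,"dz":0,"rx":0,"ry":0,"rz":0,"hand":0},{"dx":0,"dy":0.005,"dz":0,"rx":0,"ry":0,"rz":0,"hand":0},{"dx":0,"dy":0.004,"dz":0,"rx":0,"ry":0,"rz":0,"hand":0},{"dx":0,"dy":0.003,"dz":0,"rx":0,"ry":0,"rz":0,"hand":0},{"dx":0,"dy":0.002,"dz":0,"rx":0,"ry":0,"rz":0,"hand":0}]'
python3 -m pendant '[{"dx":0,"dy":0.002,"dz":0,"rx":0,"ry":0,"rz":0,"hand":0},{"dx":0,"dy":0.002,"dz":0,"rx":0,"ry":0,"rz":0,"hand":0},{"dx":0,"dy":0.002,"dz":0,"rx":0,"ry":0,"rz":0,"hand":0},{"dx":0,"dy":0.002,"dz":0,"rx":0,"ry":0,"rz":0,"hand":0}]'
```

```text
clock: 17.0
position: [0.6194, -0.1282, 0.0304]
ee_rot: [-0.005, 0.672, 0.741, -0.004]
contact_force: [-15.3, -3.2, 10.8]
width: 0.0
gripper_force: 8.0
clock: 17.33
position: [0.6195, -0.1282, 0.0304]
ee_rot: [-0.01, 0.671, 0.741, -0.01]
contact_force: [-29.3, -7.0, 22.2]
width: -0.0001
gripper_force: 15.9
```

The stop is firm, and the whole load is on the finger (the ratio is the same as while sliding), so the drawer is on its end stop. I'm backing off, rising and measuring the bar.

```bash
python3 -m pendant '[{"dx":0,"dy":-0.01,"dz":0,"rx":0,"ry":0,"rz":0,"hand":0},{"dx":0,"dy":-0.02,"dz":0,"rx":0,"ry":0,"rz":0,"hand":0},{"dx":0,"dy":-0.03,"dz":0,"rx":0,"ry":0,"rz":0,"hand":0},{"dx":0,"dy":-0.03,"dz":0,"rx":0,"ry":0,"rz":0,"hand":0},{"dx":0,"dy":-0.03,"dz":-0.02,"rx":0,"ry":0,"rz":0,"hand":0},{"dx":0,"dy":-0.02,"dz":-0.035,"rx":0,"ry":0,"rz":0,"hand":0},{"dx":0,"dy":0,"dz":-0.035,"rx":0,"ry":0,"rz":0,"hand":0},{"dx":0,"dy":0,"dz":-0.035,"rx":0,"ry":0,"rz":0,"hand":0},{"dx":0,"dy":0,"dz":-0.035,"rx":0,"ry":0,"rz":0,"hand":0},{"dx":0,"dy":0,"dz":-0.02,"rx":0,"ry":0,"rz":0,"hand":0},{"dx":0,"dy":0,"dz":0,"rx":0,"ry":0,"rz":0,"hand":0},{"dx":0,"dy":0,"dz":0,"rx":0,"ry":0,"rz":0,"hand":0}]'
python3 - <<'E'
from v import *
d,M=cam("top");g=cv2.cvtColor(d["frame"],cv2.COLOR_RGB2GRAY)
cv2.imwrite("pics/t9.png",d["frame"][:,:,::-1])
for u in(322,330,338,346,356): print(u,g[196:262,u].tolist())
print([(v,ray(d,M,[(338,v)],.048)[0][:2].round(3).tolist()) for v in(200,220,240)])
E
```

```text
clock: 18.33
position: [0.4946, -0.1409, 0.2118]
ee_rot: [0.002, 0.672, 0.74, 0.001]
contact_force: [0.5, 0.3, -0.3]
width: -0.0
gripper_force: 0.0
322 [142, 118, 90, 80, 97, 124, 135, 137, 145, 148, 135, 106, 91, 108, 116, 116, 119, 118, 120, 116, 108, 114, 118, 117, 100, 79, 78, 87, 116, 147, 159, 163, 161, 162, 159, 150, 148, 139, 136, 134, 120, 106, 99, 97, 106, 115, 126, 133, 144, 148, 152, 158, 161, 160, 165, 165, 161, 162, 162, 156, 150, 148, 141, 134, 129, 124]
330 [152, 151, 152, 150, 143, 131, 118, 117, 127, 132, 139, 149, 147, 117, 93, 99, 115, 120, 116, 108, 109, 118, 121, 107, 84, 80, 82, 111, 163, 185, 182, 184, 183, 183, 182, 166, 134, 124, 127, 131, 133, 138, 138, 140, 137, 132, 130, 121, 118, 120, 121, 127, 134, 146, 153, 157, 162, 163, 165, 165, 165, 164, 160, 156, 154, 152]
338 [148, 150, 149, 152, 148, 146, 145, 148, 149, 151, 152, 150, 148, 120, 99, 103, 121, 121, 111, 110, 118, 123, 112, 93, 83, 84, 101, 139, 176, 181, 183, 182, 182, 181, 177, 166, 145, 137, 139, 138, 157, 144, 125, 127, 133, 137, 137, 140, 140, 146, 145, 148, 149, 148, 150, 154, 155, 159, 159, 161, 165, 164, 164, 167, 162, 162]
346 [140, 140, 148, 148, 148, 151, 150, 148, 153, 144, 123, 104, 102, 118, 121, 123, 123, 120, 116, 117, 123, 124, 106, 93, 91, 99, 129, 167, 180, 184, 184, 180, 180, 180, 175, 152, 142, 138, 136, 161, 178, 183, 183, 182, 166, 136, 127, 131, 134, 136, 137, 141, 141, 144, 147, 145, 150, 152, 153, 155, 156, 158, 159, 162, 163, 168]
356 [127, 119, 114, 115, 120, 116, 121, 120, 124, 123, 124, 123, 125, 124, 124, 126, 123, 117, 119, 125, 123, 109, 97, 93, 101, 123, 155, 163, 163, 163, 162, 161, 163, 158, 143, 140, 137, 131, 149, 174, 184, 184, 186, 183, 182, 183, 186, 183, 173, 140, 125, 124, 129, 132, 132, 140, 140, 147, 145, 146, 148, 149, 150, 152, 155, 158]
[(200, [0.733, -0.125]), (220, [0.676, -0.125]), (240, [0.62, -0.125])]
```

The bar now stands at about 0.640, which is 153 mm of travel. The panel meets the housing's front face, and the stop did not yield at 29 N. The arm is clear, so I'm handing in.

```bash
python3 -c "
from rig import manip
print(manip.sign_off())"
```

```text
the job is handed in; nothing more can be done
None
```

I set the carousel on the drive hub, where it measured fully home, pushed the drawer to a firm stop (taken as shut, not confirmed by a picture), kept clear of the glassware and timer, and handed the job in at about 18 s; no verdict came back.

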